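# Pry open the flush lid of a specimen transport box

## Robot

A 6-joint arm with a two-finger parallel gripper is mounted at the origin on the work surface. World frame = base frame: x ahead of the robot, y to its left, z up, the work surface at z = 0. Lengths are in m, angles in degrees, forces in N, time in s.
With the tool pointing down it reaches from about 0.425 to 0.95 m from the base axis. Payload 14.7 kg.
Tool frame: the origin (TCP) lies midway between the tips of the shut fingers; the grasp point (between the pads) lies 19 mm behind it; z points along the fingers, y is the line along which they close (so a half turn about z gives the same grasp; the last joint's range is limited). The gripper opens to 85 mm and grips with 20 to 120 N. Pads are 22 mm wide; open, the fingers measure 114 mm over their backs; the gripper's body (76 mm by 85 mm) begins 54 mm behind the grasp point. The pads swing forward as they close: fully open they stand 13 mm farther back than shut.
Start: joints at [-69.018, 27.513, 91.461, -0, 61.026, -2.67], TCP at [0.261, -0.595, 0.231] pointing down, gripper open.
Joint ranges: [-157.49, 157.49], [-46.99, 117.5], [13.45, 153.17], [-89.5, 269.5], [5.16, 153.95], [-167.48, 167.48]. Speed limits (degrees/s): [108.29, 108.29, 136.94, 172.46, 172.46, 172.46].

## Interface

Orientations are given as a 3x3 rotation matrix whose columns are the frame's x, y, z axes.
In Python, from bench import env gives the robot as it stands.
- The arm moves only by the shell command python3 -m jog 'ROWS'. ROWS is JSON, a list of rows, each a list of 7 numbers: the shift along the tool's x, y, z in m, then the turn, a rotation vector about the tool's x, y, z in rad, then the opening, from -1 (shut) to 1 (fully open). A call has 1 to 10 rows; each row is the pose to reach, as a shift and turn from the pose commanded when the call began, along the tool's axes at that moment; what a row does not reach only later rows make up. A row lasts 1/8 s, in which the tool goes at most 62.5 mm and 10.7 degrees, less where a joint would pass 70% of its speed; a pose out of reach is approached as far as the arm can. A call with a gripper value outside its range is refused whole. The fingers move at their own pace and stop on an object; the grip force is fixed at half the most. Time passes only in rows, so rows that repeat a pose let the fingers close. It gives the time, the measured TCP pose, the force, the opening and the grip force at its end, in the units of the state.
- env.observe(): the state, without advancing time (a new reading comes with each control period).
- env.grab_frame(name): name is "scene" or "top" or "wrist"; returns (picture, depth): 400x640x3 uint8, blue, green, red; 400x640 float32, m along the optical axis (not along the pixel's ray), 0 where there is no reading.
- env.get_calibration(name): a dict with "fx", "fy", "cx", "cy" (pixels), "world_to_cam" (4x4, takes a point from world to camera coordinates); the wrist camera has in their place "hand_eye" (4x4, takes a point from camera to tool coordinates, whose origin is the TCP and whose axes are the flange's). Camera axes: x right, y down, z forward; pixel columns grow to the right and rows downward; lengths in m; the calibration is good to about 2 mm. The wrist camera is an equidistant fisheye: a pixel r from the principal point sees the ray r / f radians off the axis. A picture is of the moment at which its call begins: read the wrist's pose just before it. get_calibration takes no time and is no camera call.
- env.hand_in(): hands the job in; it is judged then, once.
The state is a dict: "t": time; "q": joint angles; "joint_vel": joint speeds; "effort": joint torques, N m; "ee_pos": TCP position; "tcp_rot": TCP orientation; "wrist_force": force on the tool from outside, world axes, zero at the start; "torque": the same for the moment, N m; "opening": finger opening in m; "grip_force": force on a finger pad.
Only numpy, scipy, OpenCV 4.12 (cv2) and the standard library are available. Lean on these libraries where they do the work, as an engineer would, in place of code of your own. Each camera call takes 0.05 s, during which the arm holds its last target. There are 200 camera calls.

## Task

The blue lid of the specimen transport box is snapped shut, flush with its rim: take the green-handled spatula from its rest, push the blade into the notch under the lid's front edge and lever the lid out of its catches with it, keeping your fingers off the lid while it is shut. Swing the lid right back until it stays open on its stop, then lay the spatula back in its rest the way it lay. Do not disturb the tubes in the box or the other things on the bench.

Things in the scene. Friction and masses are not known exactly. Their poses are not given: they have to be found in the camera images.
- dock: Steel dock of the transport box, fixed to the bench: base 4 mm high, x -165 to 112, y -121 to 121 mm. Origin: underside of the base. +x points from the box's front (notch) to its back (hinge), y along the front, z up. The white box (180 x 210 mm, rim 119 mm above the bench) is clamped in it anywhere from fully home to 60 mm forward (-x) of home; its pose is not measured. It does not yield to a push.
- notch_home (a point): Dock point (x -92, y 0, z 115 mm, dock's axes) where the middle of the notch's outer upper edge, the fulcrum, lies if the box is home; really 0 to 60 mm farther along -x. The notch is a 36 mm wide gap in the front rim; its floor slopes down towards +x at 23.4 deg (13 mm per 30 mm) and passes 8 mm lower under the lid's edge, 18 mm in, where 6 mm is free. Only a thin blade sloping down goes in.
- notch_end_home (a point): Bottom end of the notch's floor if the box is home (dock x -58, y 0, z 100 mm); shifts with the box. A wall 8 mm high stops the blade here. Below the notch a boss 48 mm wide stands out from the box's front: flat upright face 4 mm in front of the notch's edge (x -96 if home), from 74 to 110 mm above the bench. The side walls beside the notch reach rim height.
- hinge_home (a point): Middle of the lid's hinge line if the box is home (dock x 82, y 0, z 117 mm; it runs along y); shifts with the box. Blue lid, 188 mm wide, 6 mm thick, 0.26 kg, flush in the rim: front edge 156 mm from the hinge line, underside 113 mm above the bench. Two hidden spring catches in the front rim, 51 mm either side of its middle, hold it.
- lid (a joint): Lid angle: 0 shut, grows as the front edge rises, stop at 1.92 rad. From shut it takes about 23 N up at the front edge to pull it past the catches; it lets go at about 0.03 rad and then rests ajar on them at about 0.06 rad. Beyond, it swings easily: let go below about 1.5 rad it falls back onto the catches, past 1.7 rad it falls open onto its stop; between, it may stay.
- spatula: Flat steel spatula, 205 mm long, 0.11 kg. Origin: centre of the underside of its green handle (120 long, 16 wide, 18 mm high). +x points to the blade tip, z up. A ferrule (12 x 10 mm) and a blade 18 mm wide, 2.5 mm thick lead from the handle to the tip at x 145 mm; blade's middle plane at z 9 mm. Balances about 27 mm ahead of its origin.
- spatula_tip (a point): Middle of the blade's front edge, on the spatula at x 145, z 9 mm.
- rest: Fixed bench rest of the spatula: steel base 130 x 60 x 8 mm, two grey saddles 8 mm thick at its x -47 and +47 mm. Origin: centre of its underside. The spatula lies along x, blade to +x, handle underside 34 mm above the bench, between cheeks 22 mm apart, flared at the top, tips 51 mm above the bench. Between the saddles the handle is free at both sides and beneath.
- rest_seat (a point): Point of the rest at x 0, y 0, z 34 mm, where the spatula's origin lies when it is in its rest.
- samples: Black rack of purple, lilac and red capped tubes loose inside the box, 74 x 140 x 78 mm high, seen through the lid's clear window. It tells little of where the box is. Origin: centre of its underside.
- tube_rack: Black rack of tubes with mixed caps, 74 x 162 x 78 mm high, loose bystander. Origin: centre of its underside.
- reagent: Amber bottle, diameter 68, 150 mm high, loose bystander. Origin: centre of its underside.
- wash: White bottle with a red cap, diameter 60, 130 mm high, loose bystander. Origin: centre of its underside.
- cap_jar: Glass jar with a white cap, diameter 64, 75 mm high, loose bystander. Origin: centre of its underside.
Mind the look-alikes: they are no part of the job. There is more than one size of the spatula; the one meant has the size given above.

How it is judged:
By the outcome, as a careful person would: the job done as asked, in the order asked, and still so for the second after the job is handed in, with the robot touching nothing.
It also fails if it takes over 58 s, if anything falls off the work surface, if the arm or the gripper's body presses on something with over 40 N, if the wrist force passes 120 N, or if a joint passes its speed limit or range.

## Working session

There is one attempt and no reset: what is moved stays moved. The work goes in short steps, Python scripts to look and compute and a shell command to move; the robot and the scene stay as the last step left them, time stands still between calls to the robot, and variables do not carry over. Pictures are saved under pics/ and viewed, at most 10 in all, crops included, and the job is handed in when it is done.

```bash
ls; mkdir -p pics
python3 - <<'E'
from bench import env
import cv2,numpy as np
for n in ("scene","top"):
    im,d=env.grab_frame(n); cv2.imwrite(f"pics/{n}0.png",im); np.save(f"pics/{n}0.npy",d)
    c=env.get_calibration(n); print(n,c["fx"],c["cx"],c["cy"],np.round(c["world_to_cam"],3).tolist())
print(env.get_calibration("wrist"))
s=env.observe();print(s["ee_pos"],s["tcp_rot"],s["t"])
E
```

```text
pics
scene 403.78054079234516 318.8689900673266 202.27809346666092 [[0.633, 0.774, 0.022, -0.33], [0.442, -0.338, -0.831, -0.124], [-0.635, 0.536, -0.556, 1.739], [0.0, 0.0, 0.0, 1.0]]
top 503.1476759918963 317.51567565909056 199.5005763815595 [[-0.027, -1.0, 0.002, 0.022], [-0.995, 0.026, -0.094, 0.493], [0.094, -0.005, -0.996, 1.448], [0.0, 0.0, 0.0, 1.0]]
{'fx': 309.70691628693146, 'fy': 309.70691628693146, 'cx': 321.9223229643092, 'cy': 193.79025712629092, 'hand_eye': array([[-9.75818536e-04, -9.49418387e-01, -3.14012379e-01,
         8.12132205e-02],
       [ 9.99999461e-01, -8.15418374e-04, -6.42155618e-04,
         6.13099579e-05],
       [ 3.53622887e-04, -3.14012837e-01,  9.49418671e-01,
        -1.42488853e-01],
       [ 0.00000000e+00,  0.00000000e+00,  0.00000000e+00,
         1.00000000e+00]])}
[ 0.26064968 -0.59506434  0.23073301] [[ 9.16013127e-01  4.01148112e-01 -3.79099076e-04]
 [ 4.01148287e-01 -9.16012571e-01  1.01101477e-03]
 [ 5.83071452e-05 -1.07817774e-03 -9.99999417e-01]] 0.1
```

View pics/scene0.png

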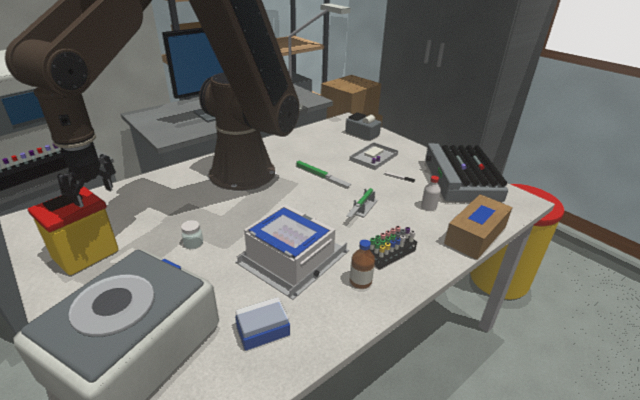

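View pics/top0.png

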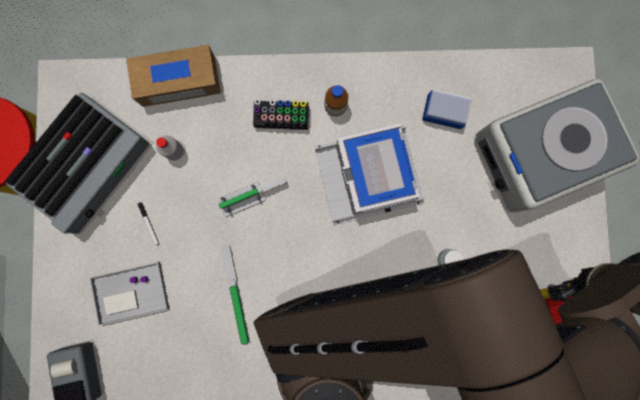

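The candidates for "spatula" in the top picture are the green one in the rest (240,197), blade to (287,182), and a bigger green one lying loose at (236,300). I choose the one in the rest. The box is at (380,170) with its notch facing left in the picture, about world +y. I'll measure both and check with one close crop.

```bash
cat > h.py <<'E'
import numpy as np,cv2
from bench import env
def ray(n,uv,pose=None):
    c=env.get_calibration(n); uv=np.atleast_2d(uv).astype(float)
    x=(uv-[c["cx"],c["cy"]])/[c["fx"],c["fy"]]
    if n=="wrist":
        th=np.linalg.norm(x,axis=1,keepdims=True); s=np.sinc(th/np.pi)
        d=np.hstack([x*s,np.cos(th)]); H=c["hand_eye"]; p,R=pose
        return p+R@H[:3,3],(R@H[:3,:3]@d.T).T
    W=c["world_to_cam"];R=W[:3,:3]
    return -R.T@W[:3,3],(R.T@np.hstack([x,np.ones((len(x),1))]).T).T
def onz(n,uv,z,pose=None):
    o,d=ray(n,uv,pose); return o+d*((z-o[2])/d[:,2])[:,None]
def cloud(n,d,pose=None):
    v,u=np.mgrid[:400,:640]; uv=np.c_[u.ravel(),v.ravel()]
    o,r=ray(n,uv,pose)
    if n=="wrist":
        c=env.get_calibration(n); x=(uv-[c["cx"],c["cy"]])/c["fx"]; r=r/np.cos(np.linalg.norm(x,axis=1))[:,None]
    P=o+r*d.reshape(-1,1); P[d.ravel()==0]=np.nan
    return P.reshape(400,640,3)
def tri(o1,d1,o2,d2):
    A=np.c_[d1,-d2]; s=np.linalg.lstsq(A,o2-o1,rcond=None)[0]
    a,b=o1+s[0]*d1,o2+s[1]*d2; return (a+b)/2,np.linalg.norm(a-b)
def project(n,P,pose=None):
    c=env.get_calibration(n);P=np.atleast_2d(P)
    if n=="wrist":
        p,R=pose;H=c["hand_eye"];q=((P-p)@R-H[:3,3])@H[:3,:3]
        r=np.linalg.norm(q[:,:2],axis=1);th=np.arctan2(r,q[:,2])
        return q[:,:2]/r[:,None]*th[:,None]*c["fx"]+[c["cx"],c["cy"]]
    W=c["world_to_cam"];q=P@W[:3,:3].T+W[:3,3]
    return q[:,:2]/q[:,2:]*c["fx"]+[c["cx"],c["cy"]]
def green(im):
    h=cv2.cvtColor(im,cv2.COLOR_BGR2HSV);return cv2.inRange(h,(45,110,50),(80,255,255))
def blue(im):
    h=cv2.cvtColor(im,cv2.COLOR_BGR2HSV);return cv2.inRange(h,(105,120,80),(125,255,255))
def comps(m,a=30):
    n,l,s,c=cv2.connectedComponentsWithStats(m)
    return [(l==i,s[i],c[i]) for i in range(1,n) if s[i][4]>a]
E
python3 - <<'E'
from h import *
np.set_printoptions(precision=4,suppress=True)
for n in("top","scene"):
    im=cv2.imread(f"pics/{n}0.png");d=np.load(f"pics/{n}0.npy");P=cloud(n,d)
    for nm,f in(("green",green),("blue",blue)):
        for m,s,c in comps(f(im),40):
            Q=P[m];Q=Q[~np.isnan(Q[:,0])]
            if len(Q)<10: continue
            r=cv2.minAreaRect(Q[:,:2].astype(np.float32)*1000)
            print(n,nm,s,c.round(1),"med",np.median(Q,0),"zpc",np.percentile(Q[:,2],[5,95]),"rect",np.round(r[0],1),np.round(r[1],1),round(r[2],2))
im=cv2.imread("pics/top0.png")
a=cv2.resize(im[165:220,205:305],None,fx=4,fy=4,interpolation=cv2.INTER_CUBIC)
b=cv2.resize(im[115:230,310:430],None,fx=4,fy=4,interpolation=cv2.INTER_CUBIC)
o=np.zeros((600,800,3),np.uint8);o[:220,:400]=a;o[:460,320+0:800]=b if False else o[:460,320:800]
a=cv2.resize(im[165:220,205:305],(320,176),interpolation=cv2.INTER_CUBIC);o[:]=0;o[:176,:320]=a;o[:460,320:]=b
si=cv2.imread("pics/scene0.png");o[180:480,0:320]=cv2.resize(si[180:300,230:358],(320,300),interpolation=cv2.INTER_CUBIC)
cv2.imwrite("pics/crop1.png",o)
E
```

```text
top green [276 107  31  15 238] [293.4 113.1] med [0.7424 0.0685 0.0769] zpc [0.0375 0.083 ] rect [742.1  81.7] [88.2 50.3] 84.83
top green [113 162  12  15  45] [118.2 169.2] med [0.5883 0.5698 0.0832] zpc [0.0724 0.088 ] rect [589.2 568.4] [ 4.9 49.1] 52.7
top green [220 189  38  19 205] [238.2 198.3] med [0.5003 0.237  0.0522] zpc [0.0468 0.0568] rect [501.1 237.4] [ 16.5 115.7] 21.25
top green [230 286  18  58 413] [238.9 314.6] med [0.1683 0.243  0.0252] zpc [0.02   0.0309] rect [169.2 243. ] [163.4  20.1] 11.08
top blue [151  60  39  22 611] [169.9  70.6] med [0.8674 0.4214 0.091 ] zpc [0.0863 0.096 ] rect [867.8 420.8] [ 50.2 108.2] 8.7
top blue [332  86  11  11  98] [337.1  90.7] med [ 0.7781 -0.051   0.1499] zpc [0.1435 0.1546] rect [778.2 -51.1] [27.5 27.2] 88.38
top blue [424  92   7  26  61] [426.9 106.4] med [ 0.7572 -0.3191  0.0422] zpc [0.0308 0.0514] rect [ 761.9 -320.1] [13.6 74. ] 84.29
top blue [277 101  14   5  46] [283.1 103.2] med [0.7679 0.1038 0.0779] zpc [0.0495 0.0823] rect [771.4 101. ] [40.4 17.3] 86.21
top blue [ 344  128   71   78 1949] [379.4 166.8] med
[... 744 characters left out ...]
5.7 216.2] 2.93
scene blue [469 206  26  18 255] [481.4 214.3] med [0.8697 0.4178 0.0939] zpc [0.0911 0.0965] rect [868.9 418.4] [ 49.1 113.2] 8.48
scene blue [ 250  208   79   48 1026] [288.4 232.1] med [ 0.5852 -0.1768  0.1218] zpc [0.1192 0.1248] rect [ 574.3 -167.6] [190.  164.2] 12.26
scene blue [360 240  11   9  67] [365.  243.3] med [ 0.7845 -0.0541  0.1521] zpc [0.1444 0.1545] rect [725.8  16.8] [ 25.9 213.9] 39.34
scene blue [162 259  18  10  48] [170.7 263. ] med [ 0.5641 -0.5176  0.1797] zpc [0.1782 0.1813] rect [ 566.5 -517.4] [54.6  8.3] 19.34
scene blue [243 323  47  26 377] [266.  335.7] med [ 0.7941 -0.3947  0.0342] zpc [0.0119 0.0477] rect [ 793.4 -391.4] [118.8   9.4] 74.29
```

View pics/crop1.png

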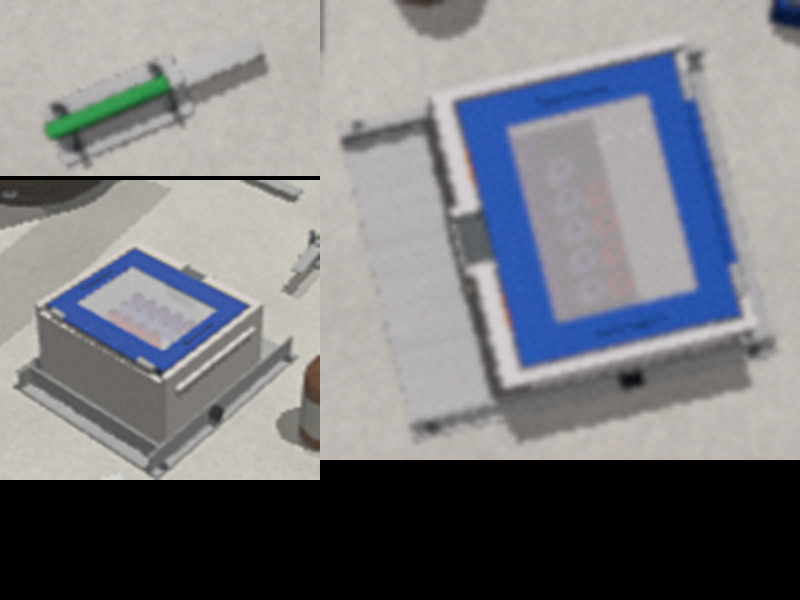

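The crop confirms the choice. The handle in the rest is 116 x 16 mm (the other is 163 x 20), it lies at about (0.503, 0.236), and its blade points to about yaw -69°. The box's +x is at about yaw -78°, and the dark notch shows at crop (475,238). Next, a wrist view over the notch on the way.

```bash
cat >> h.py <<'E'
from scipy.spatial.transform import Rotation as Ro
np.set_printoptions(precision=4,suppress=True)
def pose(): s=env.observe(); return np.array(s["ee_pos"]),np.array(s["tcp_rot"])
def Rt(yaw,pitch):
    "spatula held: blade dir yaw (deg), nose-up pitch; tool x=-blade, z=-spatula z"
    S=Ro.from_euler("ZY",[yaw,-pitch],degrees=True).as_matrix()
    return S@np.diag([-1,1,-1.])
def delta(p,R,p0=None,R0=None):
    if p0 is None:p0,R0=pose()
    return np.r_[R0.T@(np.array(p)-p0),Ro.from_matrix(R0.T@R).as_rotvec()]
E
python3 - <<'E'
from h import *
print(delta([.46,-.27,.27],Rt(-78,0)))
print(delta([.55,-.07,.25],Rt(-78,0),np.array([.46,-.27,.27]),Rt(-78,0)))
E
```

```text
[ 0.313  -0.2178 -0.039  -0.0009 -0.0008 -1.3675]
[0.1769 0.1296 0.02   0.     0.     0.    ]
```

```bash
python3 -m jog '[[0.313,-0.218,-0.039,0,0,-1.3675,1],[0.313,-0.218,-0.039,0,0,-1.3675,1],[0.313,-0.218,-0.039,0,0,-1.3675,1],[0.313,-0.218,-0.039,0,0,-1.3675,1],[0.313,-0.218,-0.039,0,0,-1.3675,1],[0.313,-0.218,-0.039,0,0,-1.3675,1],[0.313,-0.218,-0.039,0,0,-1.3675,1],[0.313,-0.218,-0.039,0,0,-1.3675,1],[0.313,-0.218,-0.039,0,0,-1.3675,1],[0.313,-0.218,-0.039,0,0,-1.3675,1]]' && python3 -m jog '[[0.177,0.13,0.02,0,0,0,1],[0.177,0.13,0.02,0,0,0,1],[0.177,0.13,0.02,0,0,0,1],[0.177,0.13,0.02,0,0,0,1],[0.177,0.13,0.02,0,0,0,1],[0.177,0.13,0.02,0,0,0,1],[0.177,0.13,0.02,0,0,0,1]]'
python3 - <<'E'
from h import *
p=pose();im,d=env.grab_frame("wrist");print(p[0],p[1])
cv2.imwrite("pics/w1.png",im);np.savez("pics/w1.npz",d=d,p=p[0],R=p[1])
E
```

```text
t: 1.35
ee_pos: [0.4598, -0.2703, 0.2701]
tcp_rot: [[-0.206, 0.979, -0.0], [0.979, 0.206, 0.0], [0.0, -0.0, -1.0]]
wrist_force: [-0.5, 0.4, -0.0]
opening: 0.0855
grip_force: 0.0
t: 2.22
ee_pos: [0.5501, -0.0711, 0.2504]
tcp_rot: [[-0.206, 0.978, -0.0], [0.978, 0.206, -0.0], [-0.0, -0.0, -1.0]]
wrist_force: [-0.2, -0.8, 0.7]
opening: 0.0853
grip_force: 0.0
[ 0.5501 -0.0711  0.2504] [[-0.2063  0.9785 -0.    ]
 [ 0.9785  0.2063 -0.0002]
 [-0.0001 -0.0001 -1.    ]]
```

View pics/w1.png

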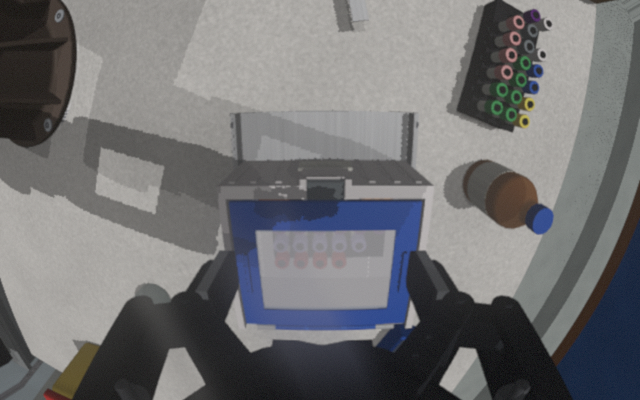

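The wrist view shows the lid front edge at row ≈200, the notch as a dark gap at (325,188), the hinge side at the bottom, and the box nearly aligned with the image. I'll measure the notch and lid edge with depth and rays here.

Run:
```python
from h import *
z=np.load("pics/w1.npz");im=cv2.imread("pics/w1.png");P0=(z["p"],z["R"]);P=cloud("wrist",z["d"],P0)
b=blue(im); 
m=max(comps(b),key=lambda c:c[1][4] if 180<c[2][1]<330 else 0)
print(m[1])
# lid front edge: top-most blue per column
cols=np.arange(236,416,4); rows=np.array([np.argmax(m[0][:,c]) for c in cols])
Q=onz("wrist",np.c_[cols,rows-.5],.119,P0)
ok=np.abs(np.polyval(np.polyfit(cols,rows,2),cols)-rows)<1.2
f=np.polyfit(Q[ok,0],Q[ok,1],1);print("front edge slope deg",np.degrees(np.arctan(f[0])),"at x=.55 y",np.polyval(f,.55),"n",ok.sum())
# corners
for c in (232,236,412,416,418,420): 
    r=np.where(m[0][:,c])[0]; 
    if len(r): print(c,r.min(),r.max(),onz("wrist",[[c,r.min()-.5]],.119,P0))
for r in (210,215,300,310):
    c=np.where(m[0][r])[0];a=onz("wrist",[[c.min()-.5,r],[c.max()+.5,r]],.119,P0);print("row",r,c.min(),c.max(),a[:,:2].ravel(),np.linalg.norm(a[0]-a[1]))
g=cv2.cvtColor(im,cv2.COLOR_BGR2GRAY)
print("grey rows172-204 at cols",[ (c,g[172:206,c].tolist()) for c in (318,326,334)])
print("grey cols 296-352 row 186",g[186,296:352].tolist())
print("depth z col326",P[168:206,326,2].round(3).tolist()); print("z col 290",P[168:206,290,2].round(3).tolist())
print("lid z",np.nanmedian(P[m[0]][:,2]))
```

```text
[ 272  201  150  128 5742]
front edge slope deg -5.314711636385636 at x=.55 y -0.10283134028029298 n 1
412 201 250 [[ 0.6391 -0.0694  0.119 ]]
416 202 245 [[ 0.6434 -0.0696  0.119 ]]
418 201 231 [[ 0.6452 -0.0682  0.119 ]]
420 201 214 [[ 0.6472 -0.0677  0.119 ]]
row 210 337 420 [ 0.5694 -0.0936  0.6508 -0.0771] 0.0830873071071496
row 215 302 419 [ 0.5378 -0.1055  0.6515 -0.0824] 0.1160146492805367
row 300 388 407 [ 0.6502 -0.1882  0.6737 -0.185 ] 0.02373421003374141
row 310 349 405 [ 0.6102 -0.2096  0.6766 -0.1997] 0.06707308249922143
grey rows172-204 at cols [(318, [83, 83, 83, 84, 101, 137, 135, 104, 78, 68, 76, 82, 82, 77, 64, 57, 55, 59, 58, 58, 61, 58, 61, 58, 57, 57, 58, 56, 51, 50, 51, 50, 52, 48]), (326, [85, 85, 84, 82, 102, 135, 135, 103, 78, 70, 77, 82, 84, 83, 79, 65, 63, 59, 58, 59, 58, 59, 58, 60, 57, 56, 59, 58, 51, 50, 48, 52, 56, 52]), (334, [82, 86, 85, 82, 98, 136, 135, 104, 76, 73, 77, 82, 85, 84, 84, 81, 73, 67, 60, 65, 67, 73, 80, 80, 78, 68, 57, 58, 52, 50, 50, 49, 53, 53])]
grey cols 296-352 row 186 [106, 118, 128, 146, 162, 170, 164, 159, 157, 146, 119, 86, 81, 84, 81, 81, 78, 80, 80, 75, 70, 62, 64, 63, 66, 72, 79, 78, 79, 77, 79, 83, 83, 84, 85, 86, 84, 84, 84, 84, 84, 83, 84, 83, 84, 80, 68, 68, 96, 133, 154, 160, 160, 160, 163, 161]
depth z col326 [0.061, 0.079, 0.085, 0.089, 0.095, 0.098, 0.1, 0.103, 0.107, 0.11, 0.111, 0.11, 0.112, 0.114, 0.113, 0.114, 0.114, 0.113, 0.114, 0.112, 0.112, 0.111, 0.11, 0.111, 0.109, 0.109, 0.108, 0.109, 0.108, 0.108, 0.106, 0.106, 0.116, 0.117, 0.119, 0.119, 0.118, 0.119]
z col 290 [0.049, 0.055, 0.061, 0.065, 0.069, 0.071, 0.075, 0.081, 0.085, 0.09, 0.094, 0.095, 0.1, 0.103, 0.106, 0.113, 0.112, 0.116, 0.119, 0.119, 0.12, 0.117, 0.12, 0.118, 0.118, 0.12, 0.119, 0.119, 0.118, 0.118, 0.118, 0.021, 0.115, 0.116, 0.12, 0.118, 0.118, 0.119]
lid z 0.11885462161991855<stdin>:10: RankWarning: Polyfit may be poorly conditioned
```

Run:
```python
from h import *
z=np.load("pics/w1.npz");im=cv2.imread("pics/w1.png");P0=(z["p"],z["R"])
b=((im[...,0].astype(int)-im[...,2])>45)&(im[...,0]>60); b=b.astype(np.uint8)*255
m=[c for c in comps(b,2000) if 180<c[2][1]<330][0];print(m[1])
def edge(px,zz=.119):
    Q=onz("wrist",px,zz,P0)[:,:2]; vx,vy,x,y=cv2.fitLine(Q.astype(np.float32),cv2.DIST_HUBER,0,.0005,.0005).ravel()
    r=np.abs((Q-[x,y])@[-vy,vx]); return np.degrees(np.arctan2(vy,vx)),np.array([x,y]),r.mean()
cols=np.r_[236:300,350:414]; fr=edge([(c,np.argmax(m[0][:,c])-.5) for c in cols]); print("front",fr)
rows=np.arange(206,245); 
L=edge([(np.where(m[0][r])[0].min()-.5,r) for r in rows]);Rr=edge([(np.where(m[0][r])[0].max()+.5,r) for r in rows]);print("L",L,"R",Rr)
# notch mid: side walls at rim height row ~188 and outer edge
g=onz("wrist",[[306.3,186],[342.8,186]],.119,P0);print("notch sides",g,np.linalg.norm(g[0]-g[1]),g.mean(0))
print("outer edge",onz("wrist",[[318,180.5],[326,180.5],[334,180.5]],.115,P0))
a=np.radians(fr[0]);u=np.array([np.cos(a),np.sin(a)]);
i=lambda e:np.array([*np.linalg.solve(np.c_[u,-np.array([np.cos(np.radians(e[0])),np.sin(np.radians(e[0]))])],e[1]-fr[1])])[0]
cl,cr=fr[1]+u*i(L),fr[1]+u*i(Rr);print("corners",cl,cr,np.linalg.norm(cl-cr),"mid",(cl+cr)/2)
# top/scene cross-check
for n in("top","scene"):
    im2=cv2.imread(f"pics/{n}0.png");mm=[c for c in comps(blue(im2),900) if c[1][2]>60][0][0].astype(np.uint8)
    ct=max(cv2.findContours(mm,0,1)[0],key=len)[:,0]; r=cv2.minAreaRect((onz(n,ct,.119)[:,:2]*1000).astype(np.float32));print(n,r)
```

```text
[ 237  201  185  129 8549]
front (np.float32(33.261776), array([ 0.5839, -0.0926], dtype=float32), np.float64(0.015659672399631536))
L (np.float32(5.3162894), array([ 0.5696, -0.113 ], dtype=float32), np.float64(0.008471921778506171)) R (np.float32(-78.151276), array([ 0.6545, -0.093 ], dtype=float32), np.float64(0.0002777733780480531))
notch sides [[ 0.5368 -0.0761  0.119 ]
 [ 0.5699 -0.0692  0.119 ]] 0.03376913732976563 [ 0.5533 -0.0726  0.119 ]
outer edge [[ 0.5465 -0.0698  0.115 ]
 [ 0.5538 -0.0683  0.115 ]
 [ 0.5611 -0.0668  0.115 ]]
corners [ 0.5499 -0.1148] [ 0.6459 -0.0519] 0.11477842 mid [ 0.5979 -0.0834]
top ((571.2041625976562, -164.32199096679688), (187.0858917236328, 161.13119506835938), 11.934194564819336)
scene ((571.472900390625, -165.70004272460938), (188.4318389892578, 161.1674041748047), 12.0880126953125)
```

The fulcrum is at about (0.5524, -0.0686, 0.115) with box yaw -78°. The lid edge lies 18.5 mm behind it (18 expected), the rim z is 0.119 and the notch is 34 mm wide (36 expected), so the points agree. On to the rest.

Run:
```python
from h import *
print(delta([.503,.236,.17],Rt(-68.7,0)))
```

```text
[ 0.3101  0.0172  0.0804  0.      0.0001 -0.164 ]
```

```bash
python3 -m jog '[[0.31,0.017,0.08,0,0,-0.164,0.3],[0.31,0.017,0.08,0,0,-0.164,0.3],[0.31,0.017,0.08,0,0,-0.164,0.3],[0.31,0.017,0.08,0,0,-0.164,0.3],[0.31,0.017,0.08,0,0,-0.164,0.3],[0.31,0.017,0.08,0,0,-0.164,0.3],[0.31,0.017,0.08,0,0,-0.164,0.3]]'
python3 - <<'E'
from h import *
p=pose();im,d=env.grab_frame("wrist");print(*p)
cv2.imwrite("pics/w2.png",im);np.savez("pics/w2.npz",d=d,p=p[0],R=p[1])
P=cloud("wrist",d,p)
for m,s,c in comps(green(im),150):
    Q=P[m];Q=Q[~np.isnan(Q[:,0])]
    print(s,c,np.median(Q,0),np.percentile(Q[:,2],[5,50,95]))
    ct=max(cv2.findContours(m.astype(np.uint8),0,1)[0],key=len)[:,0]
    for z in(.052,.046):print(z,cv2.minAreaRect((onz("wrist",ct,z,p)[:,:2]*1000).astype(np.float32)))
E
```

```text
t: 3.15
ee_pos: [0.5026, 0.2365, 0.1703]
tcp_rot: [[-0.365, 0.931, -0.0], [0.931, 0.365, -0.0], [-0.0, -0.0, -1.0]]
wrist_force: [0.5, -0.1, 1.2]
opening: 0.0553
grip_force: 0.0
[0.5026 0.2365 0.1703] [[-0.3654  0.9308 -0.0002]
 [ 0.9308  0.3654 -0.0003]
 [-0.0002 -0.0003 -1.    ]]
[  29   72   86   18 1361] [72.6679 80.0522] [0.1899 0.2472 0.0244] [0.0227 0.0244 0.0259]
0.052 ((204.04739379882812, 250.91860961914062), (146.9213409423828, 17.531780242919922), 11.040027618408203)
0.046 ((197.85301208496094, 249.51467895507812), (150.30210876464844, 17.935197830200195), 11.04003620147705)
[316 123  15  33 261] [323.295  141.0383] [0.4887 0.2747 0.0518] [0.0506 0.0518 0.053 ]
0.052 ((488.04461669921875, 277.1541442871094), (11.89185905456543, 27.551908493041992), 21.683917999267578)
0.046 ((488.38519287109375, 276.3538513183594), (12.16552734375, 28.185895919799805), 21.683948516845703)
[318 158  13  29 158] [323.9241 172.5127] [0.4994 0.2494 0.0517] [0.0504 0.0517 0.0528]
0.052 ((499.42791748046875, 250.50816345214844), (10.469721794128418, 25.18263816833496), 21.80008888244629)
0.046 ((500.03045654296875, 249.09475708007812), (10.710657119750977, 25.762117385864258), 21.80009651184082)
[428 364  30  25 253] [442.9565 376.4585] [0.7409 0.0684 0.0764] [0.0657 0.0764 0.079 ]
0.052 ((762.73193359375, 43.77095031738281), (32.01952362060547, 66.58788299560547), 62.87758255004883)
0.046 ((769.393310546875, 37.60036849975586), (32.75632095336914, 68.12008666992188), 62.87761688232422)
```

View pics/w2.png

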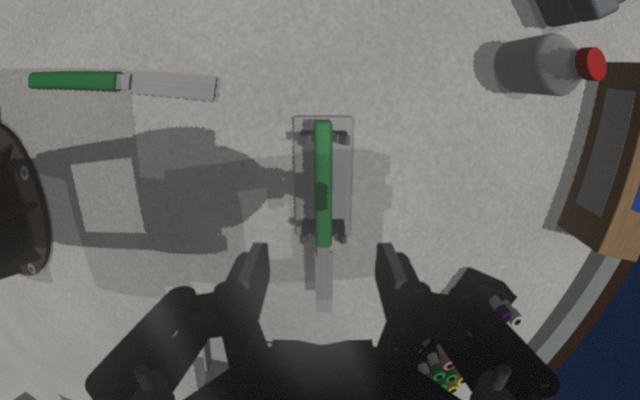

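The wrist view shows the handle at cols 315-332, rows 121-247, the saddles at rows ≈135 and 232, and the blade tip at (323,311). The handle's top z by depth is 0.052, as it should be.

Run:
```python
from h import *
z=np.load("pics/w2.npz");im=cv2.imread("pics/w2.png");P0=(z["p"],z["R"]);P=cloud("wrist",z["d"],P0)
i=im.astype(int);m=((i[...,1]-np.maximum(i[...,0],i[...,2]))>15);m[:,:300]=0;m[:,345:]=0;m[:110]=0;m[255:]=0
q=np.argwhere(m)[:,::-1];print(q.min(0),q.max(0))
rows=np.arange(124,244);w=np.array([(np.where(m[r])[0].min()+np.where(m[r])[0].max())/2 for r in rows])
C=onz("wrist",np.c_[w,rows],.052,P0)[:,:2];vx,vy,x,y=cv2.fitLine(C.astype(np.float32),cv2.DIST_HUBER,0,.001,.001).ravel()
if vy>0:vx,vy=-vx,-vy
u=np.array([vx,vy]);print("yaw",np.degrees(np.arctan2(vy,vx)))
e=onz("wrist",[[323.5,120.5],[323.5,247.5]],.052,P0)[:,:2];s=(e-[x,y])@u;print("len",s[1]-s[0],"centre",np.array([x,y])+u*s.mean())
t=onz("wrist",[[323.5,311.5]],.043,P0)[0,:2];st=(t-[x,y])@u;print("tip dist from centre",st-s.mean(), (t-[x,y])@[-vy,vx])
print("width",np.median([(m[r].sum()) for r in rows]))
zz=P[q[:,1],q[:,0],2];print("z top",np.nanmedian(zz), "blade z",P[270:300,322:326,2].mean())
# two-view height: rear-end midpoint in top & wrist
o1,d1=ray("wrist",[[323.5,184]],P0)
imt=cv2.imread("pics/top0.png");g=[c for c in comps(green(imt),150) if 230<c[2][0]<245 and c[2][1]<220][0]
o2,d2=ray("top",[g[2]]);print("tri",tri(o1,d1[0],o2,d2[0]))
c=np.array([x,y])+u*s.mean()
yaw=np.degrees(np.arctan2(vy,vx));g=c+u*.015
print("grasp",g,delta([*g,.024],Rt(yaw,0)))
```

```text
[314 121] [331 246]
yaw -68.15235
len 0.11846866808389549 centre [0.5041 0.2369]
tip dist from centre 0.14629081193235305 -0.0005655191114827347
width 17.0
z top 0.05154390902673067 blade z 0.04409189975200431
tri (array([0.5024, 0.238 , 0.0433]), np.float64(0.0030540890734617123))
grasp [0.5096 0.223 ] [-0.0144  0.0016  0.1465  0.0001  0.0002 -0.0083]
```

```bash
python3 -m jog '[[-0.0145,0.0015,0.05,0,0,-0.008,0.0],[-0.0145,0.0015,0.10,0,0,-0.008,0.0],[-0.0145,0.0015,0.13,0,0,-0.008,0.0],[-0.0145,0.0015,0.147,0,0,-0.008,0.0],[-0.0145,0.0015,0.147,0,0,-0.008,0.0],[-0.0145,0.0015,0.147,0,0,-0.008,-1],[-0.0145,0.0015,0.147,0,0,-0.008,-1],[-0.0145,0.0015,0.147,0,0,-0.008,-1],[-0.0145,0.0015,0.147,0,0,-0.008,-1],[-0.0145,0.0015,0.147,0,0,-0.008,-1]]'
```

```text
t: 4.45
ee_pos: [0.5102, 0.224, 0.0248]
tcp_rot: [[-0.373, 0.928, 0.002], [0.928, 0.373, 0.001], [-0.0, 0.002, -1.0]]
wrist_force: [0.7, -3.0, 5.7]
opening: 0.015
grip_force: 58.4
```

```bash
python3 -m jog '[[0,0,-0.01,0,0,0,-1],[0,0,-0.03,0,0,0,-1],[0,0,-0.07,0,0,0,-1],[0,0,-0.13,0,0,0,-1],[0,0,-0.19,0,0,0,-1],[0,0,-0.23,0,0,0,-1],[0,0,-0.23,0,0,0,-1]]'
python3 - <<'E'
from h import *
p=pose();im,d=env.grab_frame("wrist");print(*p,env.observe()["opening"],env.observe()["wrist_force"])
cv2.imwrite("pics/w3.png",im[120:400,180:460].repeat(2,0).repeat(2,1));cv2.imwrite("pics/w3f.png",im);np.savez("pics/w3.npz",d=d,p=p[0],R=p[1])
P=cloud("wrist",d,p);T=(P-p[0])@p[1]
for v in range(240,400,6):print(v,T[v,323].round(4),im[v,323])
E
```

```text
t: 5.32
ee_pos: [0.5107, 0.2245, 0.2577]
tcp_rot: [[-0.373, 0.928, 0.007], [0.928, 0.373, 0.003], [-0.0, 0.007, -1.0]]
wrist_force: [-0.7, 0.8, -1.0]
opening: 0.0151
grip_force: 58.7
[0.5107 0.2245 0.2577] [[-0.3725  0.928   0.0065]
 [ 0.928   0.3725  0.0025]
 [-0.0001  0.007  -1.    ]] 0.015061821757026448 [-0.6276  0.5591 -1.4907]
240 [ 0.0227  0.0008 -0.0277] [ 67 106  59]
246 [ 0.0197  0.0008 -0.0274] [ 69 106  58]
252 [ 0.0165  0.0008 -0.0267] [ 67 104  58]
258 [ 0.0138  0.0008 -0.0273] [47 66 44]
264 [ 0.0105  0.0008 -0.0269] [49 68 44]
270 [ 0.0075  0.0008 -0.027 ] [46 67 43]
276 [ 0.0051  0.0008 -0.0282] [49 68 46]
282 [ 0.0011  0.0008 -0.0271] [48 67 46]
288 [-0.0025  0.0008 -0.0267] [48 67 44]
294 [-0.0061  0.0008 -0.0265] [45 64 40]
300 [-0.0097  0.0008 -0.0264] [48 65 42]
306 [-0.013   0.0008 -0.027 ] [48 64 45]
312 [-0.0163  0.0008 -0.0275] [45 64 41]
318 [-0.0203  0.0008 -0.0274] [55 87 46]
324 [-0.0251  0.0008 -0.0265] [58 93 49]
330 [-0.0281  0.0008 -0.0277] [57 92 48]
336 [-0.034   0.0008 -0.0262] [56 91 46]
342 [-0.0374  0.0008 -0.0273] [55 90 45]
348 [ 0.0098  0.0006 -0.0759] [28 31 26]
354 [ 0.0105  0.0006 -0.079 ] [28 32 27]
360 [ 0.0109  0.0005 -0.0819] [22 24 17]
366 [ 0.011   0.0005 -0.0843] [22 21 17]
372 [ 0.0101  0.0005 -0.0858] [26 25 20]
378 [ 0.0121  0.0005 -0.0896] [27 29 24]
384 [ 0.0111  0.0005 -0.0909] [24 25 20]
390 [ 0.0106  0.0005 -0.0926] [21 20 22]
396 [ 0.0109  0.0005 -0.0948] [24 23 22]
```

View pics/w3.png

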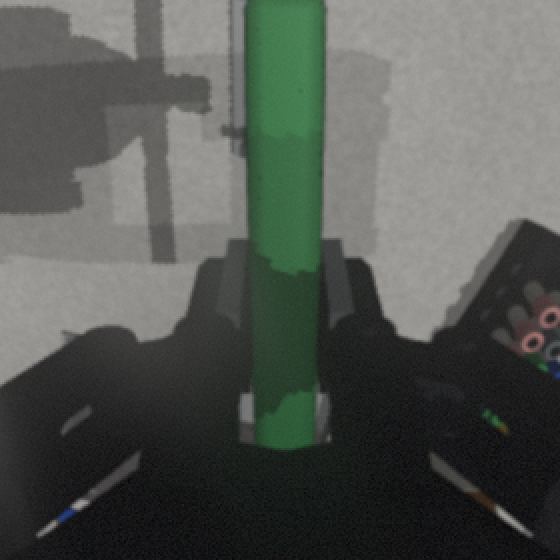

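```bash
cat >> h.py <<'E'
F=np.array([.5524,-.0686,.115]);YB=-78.0
BX=np.array([np.cos(np.radians(YB)),np.sin(np.radians(YB)),0])
TIP=np.array([-.1308,.0005,-.018])
def ptool(tip,pitch,yaw=YB): R=Rt(yaw,pitch); return tip-R@TIP,R
def tiprel():
    "tip relative to F: box x, y, z mm ; pitch"
    p,R=pose();t=p+R@TIP-F; by=np.array([-BX[1],BX[0],0])
    return np.array([t@BX,t@by,t[2]])*1000,np.degrees(np.arcsin(-R[2,0])),np.array(env.observe()["wrist_force"])
def along(s,h,pitch=-23.4):
    a=np.radians(23.4); return F+BX*(s*np.cos(a)+h*np.sin(a))+np.array([0,0,-s*np.sin(a)+h*np.cos(a)])
E
python3 - <<'E'
from h import *
im=cv2.imread("pics/w3f.png").astype(int);z=np.load("pics/w3.npz")
T=(cloud("wrist",z["d"],(z["p"],z["R"]))-z["p"])@z["R"]
m=((im[...,1]-np.maximum(im[...,0],im[...,2]))>15);m[:,:300]=0;m[:,345:]=0
for r in np.arange(0,340,15):
    c=np.where(m[r])[0]
    if len(c)>6:print(r,c.min(),c.max(),T[r,int(c.mean())])
r=np.where(m[:,322])[0];print(r[:5], T[r[1],322])
a=ptool(along(-.025,.003),-23.4);d=delta(*a);print("pre",a[0],d,np.degrees(np.linalg.norm(d[3:])))
print("step slope 10mm in tool",delta(*ptool(along(-.015,.003),-23.4),*a))
print(tiprel())
E
```

```text
120 304 340 [ 0.0713  0.0004 -0.0254]
135 303 342 [ 0.0659  0.0004 -0.0277]
150 303 342 [ 0.0601  0.0004 -0.027 ]
165 303 341 [ 0.0541  0.0004 -0.0264]
180 304 341 [ 0.0485  0.0004 -0.0278]
195 304 340 [ 0.0423  0.0004 -0.0276]
210 304 340 [ 0.036   0.0004 -0.0276]
225 305 340 [ 0.0293  0.0003 -0.0271]
240 306 340 [ 0.0227  0.0008 -0.0277]
255 307 338 [ 0.0151  0.0003 -0.0269]
270 311 338 [ 0.0075  0.0012 -0.0269]
285 310 337 [ 0.0001  0.0012 -0.028 ]
300 311 337 [-0.0097  0.0012 -0.0265]
315 309 337 [-0.0183  0.0008 -0.0275]
330 308 337 [-0.0283  0.0003 -0.0275]
[113 114 115 116 117] [ 0.0735  0.0004 -0.0246]
pre [0.5209 0.077  0.1631] [-0.1408 -0.0447  0.0921 -0.0316  0.4071  0.1707] 25.35590591647089
step slope 10mm in tool [-0.01  0.   -0.    0.    0.    0.  ]
(array([-166.4432,   41.9418,  158.4095]), np.float64(0.0013663899479441526), array([-0.6276,  0.5591, -1.4907]))
```

```bash
python3 -m jog '[[-0.141,-0.0445,0.03,-0.0316,0.407,0.171,-1],[-0.141,-0.0445,0.05,-0.0316,0.407,0.171,-1],[-0.141,-0.0445,0.07,-0.0316,0.407,0.171,-1],[-0.141,-0.0445,0.092,-0.0316,0.407,0.171,-1],[-0.141,-0.0445,0.092,-0.0316,0.407,0.171,-1],[-0.141,-0.0445,0.092,-0.0316,0.407,0.171,-1]]'
python3 - <<'E'
from h import *
print(tiprel(),delta(*ptool(along(-.025,.003),-23.4)))
o=np.zeros((400,800,3),np.uint8)
p,R=pose();t=p+R@TIP
for k,(n,c) in enumerate((("top",(350,155)),("scene",(295,210)))):
    im,d=env.grab_frame(n);cv2.imwrite(f"pics/{n}1.png",im);np.save(f"pics/{n}1.npy",d)
    uv=project(n,np.array([t,F]));print(n,uv)
    x,y=uv.mean(0).round().astype(int);o[:,400*k:400*k+400]=cv2.resize(im[y-40:y+40,x-40:x+40],(400,400),interpolation=cv2.INTER_CUBIC);print("crop origin",x-40,y-40)
cv2.imwrite("pics/crop2.png",o)
E
```

```text
t: 6.12
ee_pos: [0.5201, 0.0772, 0.1616]
tcp_rot: [[-0.189, 0.978, -0.086], [0.898, 0.208, 0.387], [0.397, -0.004, -0.918]]
wrist_force: [0.7, 0.3, -1.1]
opening: 0.015
grip_force: 58.7
(array([-22.0578,  -0.905 ,  11.2413]), np.float64(-23.360123280534403), array([ 0.7066,  0.2873, -1.114 ])) [ 0.0003  0.0007 -0.0015 -0.0041  0.0007 -0.0018]
top [[337.8015 175.8968]
 [345.3284 174.3001]]
crop origin 302 135
scene [[313.3307 211.1095]
 [309.1119 217.124 ]]
crop origin 271 174
```

View pics/crop2.png

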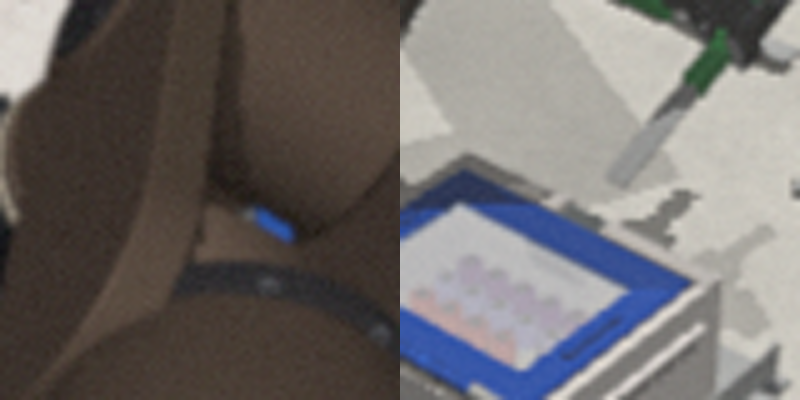

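The scene crop shows the blade tip at image (314,211); it was predicted at (313.3,211.1), so the blade in hand is where I model it. Inserting along the slope.

```bash
python3 -m jog '[[-0.005,0.0007,-0.0015,-0.004,0,-0.002,-1],[-0.015,0.0007,-0.0015,-0.004,0,-0.002,-1],[-0.025,0.0007,-0.0015,-0.004,0,-0.002,-1],[-0.032,0.0007,-0.0015,-0.004,0,-0.002,-1],[-0.036,0.0007,-0.0015,-0.004,0,-0.002,-1],[-0.036,0.0007,-0.0015,-0.004,0,-0.002,-1]]' && python3 -c "
from h import *
print(tiprel(),delta(*ptool(along(.011,.003),-23.4)))"
```

```text
t: 6.98
ee_pos: [0.528, 0.0433, 0.1482]
tcp_rot: [[-0.19, 0.978, -0.082], [0.898, 0.207, 0.388], [0.397, 0.0, -0.918]]
wrist_force: [0.1, 0.1, -1.6]
opening: 0.0149
grip_force: 58.7
(array([12.6565, -0.1572, -2.1469]), np.float64(-23.368902324235123), array([ 0.1055,  0.1435, -1.5586])) [ 0.0015  0.0001 -0.      0.0008  0.0005 -0.0007]
```

```bash
python3 -m jog '[[-0.005,0,0,0,0,0,-1],[-0.010,0,0,0,0,0,-1],[-0.015,0,0,0,0,0,-1],[-0.019,0,0,0,0,0,-1],[-0.019,0,0,0,0,0,-1]]' && python3 -c "
from h import *
print(tiprel())"
```

```text
t: 7.6
ee_pos: [0.5317, 0.0263, 0.1407]
tcp_rot: [[-0.191, 0.978, -0.082], [0.898, 0.207, 0.388], [0.397, 0.001, -0.918]]
wrist_force: [0.3, -0.6, -1.1]
opening: 0.015
grip_force: 58.7
(array([30.0898, -0.0873, -9.6476]), np.float64(-23.36403975605706), array([ 0.3173, -0.5506, -1.0518]))
```

The tip is 30 mm in, 12 mm past the lid's edge, with no contact force. Next I lever about the fulcrum.

```bash
cat >> h.py <<'E'
def lever(phi,L=.0325,drop=.0003):
    a=np.radians(phi);d=BX*np.cos(a)+np.array([0,0,np.sin(a)]);n=-BX*np.sin(a)+np.array([0,0,np.cos(a)])
    return ptool(F+L*d+(.00125-drop)*n,phi)
E
python3 - <<'E'
from h import *
for f in(-22,-18,-14,-10,-6,-2,2,6,10,14,18):print(f,delta(*lever(f)).round(4).tolist())
E
```

```text
-22 [-0.0015, 0.0, 0.0045, 0.0008, -0.0238, -0.0004]
-18 [-0.0031, 0.0, 0.0112, 0.0008, -0.0936, -0.0004]
-14 [-0.0051, 0.0, 0.0179, 0.0008, -0.1634, -0.0004]
-10 [-0.0077, 0.0, 0.0244, 0.0008, -0.2332, -0.0004]
-6 [-0.0106, 0.0, 0.0307, 0.0008, -0.3031, -0.0005]
-2 [-0.014, 0.0, 0.0368, 0.0008, -0.3729, -0.0005]
2 [-0.0178, -0.0, 0.0426, 0.0008, -0.4427, -0.0005]
6 [-0.022, -0.0, 0.0481, 0.0007, -0.5125, -0.0006]
10 [-0.0266, -0.0, 0.0534, 0.0007, -0.5823, -0.0006]
14 [-0.0316, -0.0, 0.0583, 0.0007, -0.6521, -0.0006]
18 [-0.0368, -0.0, 0.0628, 0.0007, -0.7219, -0.0006]
```

```bash
python3 -m jog '[[-0.0015,0,0.0045,0,-0.024,0,-1],[-0.003,0,0.011,0,-0.094,0,-1],[-0.005,0,0.018,0,-0.163,0,-1],[-0.0077,0,0.0244,0,-0.233,0,-1],[-0.0106,0,0.0307,0,-0.303,0,-1],[-0.0106,0,0.0307,0,-0.303,0,-1]]'
python3 - <<'E'
from h import *
print(tiprel())
for f in(-4,-2,0,2,6,10,14,18):print(f,delta(*lever(f)).round(4).tolist())
E
```

```text
t: 8.35
ee_pos: [0.5312, 0.0297, 0.1084]
tcp_rot: [[-0.209, 0.978, -0.02], [0.973, 0.21, 0.1], [0.102, 0.002, -0.995]]
wrist_force: [0.2, -4.8, 1.2]
opening: 0.0152
grip_force: 59.1
(array([31.4174,  0.4385, -2.002 ]), np.float64(-5.859780238317615), array([ 0.226 , -4.8394,  1.2378]))
-4 [-0.0016, -0.0002, 0.0034, 0.0016, -0.0325, 0.0022]
-2 [-0.0024, -0.0002, 0.0068, 0.0016, -0.0674, 0.0021]
0 [-0.0033, -0.0002, 0.0102, 0.0017, -0.1023, 0.0021]
2 [-0.0043, -0.0002, 0.0135, 0.0017, -0.1372, 0.0021]
6 [-0.0066, -0.0002, 0.0201, 0.0018, -0.207, 0.002]
10 [-0.0094, -0.0002, 0.0265, 0.0018, -0.2768, 0.002]
14 [-0.0127, -0.0003, 0.0326, 0.0019, -0.3466, 0.0019]
18 [-0.0163, -0.0003, 0.0386, 0.002, -0.4164, 0.0018]
```

```bash
python3 -m jog '[[-0.0024,0,0.0068,0,-0.067,0,-1],[-0.0043,0,0.0135,0,-0.137,0,-1],[-0.0066,0,0.0201,0,-0.207,0,-1],[-0.0094,0,0.0265,0,-0.277,0,-1],[-0.0094,0,0.0265,0,-0.277,0,-1]]'
python3 - <<'E'
from h import *
print(tiprel())
im,d=env.grab_frame("scene");P=cloud("scene",d);m=(blue(im)>0);m[:, :230]=0;m[:,345:]=0;m[:190]=0;m[290:]=0
Q=P[m];Q=Q[~np.isnan(Q[:,0])];x=(Q[:,:2]-F[:2])@BX[:2];k=(x>0)&(x<.2)&(Q[:,2]>.09);f=np.polyfit(x[k],Q[k,2],1);print("lid angle",-np.arctan(f[0]),k.sum())
cv2.imwrite("pics/scene2.png",im)
for f in(14,18,22):print(f,delta(*lever(f)).round(4).tolist())
E
```

```text
t: 8.98
ee_pos: [0.532, 0.0238, 0.0807]
tcp_rot: [[-0.207, 0.978, 0.036], [0.963, 0.21, -0.167], [-0.171, 0.0, -0.985]]
wrist_force: [-0.3, 1.6, -0.3]
opening: 0.0148
grip_force: 58.8
(array([31.128 ,  0.0835,  5.8596]), np.float64(9.85845695913025), array([-0.2685,  1.6426, -0.3357]))
lid angle 0.060926845993046645 1089
14 [-0.002, 0.0001, 0.0068, 0.0007, -0.0735, 0.0016]
18 [-0.0039, 0.0001, 0.0135, 0.0007, -0.1433, 0.0016]
22 [-0.0063, 0.0001, 0.02, 0.0008, -0.2132, 0.0016]
```

The lid is out of its catches and rests ajar at 0.061 rad. Now I swing it with the blade tip on an arc about the hinge.

```bash
cat >> h.py <<'E'
H=F+BX*.174+np.array([0,0,.002])
def arc(th,phi,r=.143): return ptool(H+r*(-np.cos(th)*BX+np.array([0,0,np.sin(th)])),phi)
def lidang(im=None,d=None):
    im,d=env.grab_frame("scene");P=cloud("scene",d)-H;m=(blue(im)>0)
    x=P@BX;y=P@np.array([-BX[1],BX[0],0]);r=np.hypot(x,P[...,2]);k=m&(np.abs(y)<.1)&(r>.06)&(r<.175)&(P[...,2]>-.01)
    return np.median(np.arctan2(P[...,2][k],-x[k])),k.sum(),im
E
python3 - <<'E'
from h import *
for th,f in((.1,12),(.2,14),(.32,16),(.44,18),(.56,20),(.68,20),(.8,20),(.92,20),(1.04,20)):print(th,delta(*arc(th,f)).round(3).tolist())
E
```

```text
0.1 [-0.003, 0.0, -0.005, 0.001, -0.039, 0.002]
0.2 [-0.008, 0.0, -0.014, 0.001, -0.074, 0.002]
0.32 [-0.016, 0.0, -0.025, 0.001, -0.108, 0.002]
0.44 [-0.027, 0.0, -0.035, 0.001, -0.143, 0.002]
0.56 [-0.039, 0.0, -0.044, 0.001, -0.178, 0.002]
0.68 [-0.051, 0.0, -0.056, 0.001, -0.178, 0.002]
0.8 [-0.064, 0.0, -0.067, 0.001, -0.178, 0.002]
0.92 [-0.079, 0.0, -0.076, 0.001, -0.178, 0.002]
1.04 [-0.095, -0.0, -0.083, 0.001, -0.178, 0.002]
```

```bash
python3 -m jog '[[-0.003,0,-0.005,0,-0.039,0.002,-1],[-0.008,0,-0.014,0,-0.074,0.002,-1],[-0.016,0,-0.025,0,-0.108,0.002,-1],[-0.027,0,-0.035,0,-0.143,0.002,-1],[-0.039,0,-0.044,0,-0.178,0.002,-1],[-0.051,0,-0.056,0,-0.178,0.002,-1],[-0.064,0,-0.067,0,-0.178,0.002,-1],[-0.064,0,-0.067,0,-0.178,0.002,-1]]'
python3 - <<'E'
from h import *
print(tiprel());a,n,im=lidang();print("lid",a,n);cv2.imwrite("pics/scene3.png",im)
for th in(.92,1.04,1.16,1.28,1.4,1.52,1.62,1.7,1.78,1.82):print(th,delta(*arc(th,20)).round(3).tolist())
E
```

```text
t: 10.02
ee_pos: [0.5437, -0.0284, 0.159]
tcp_rot: [[-0.191, 0.979, 0.073], [0.92, 0.204, -0.334], [-0.342, 0.003, -0.94]]
wrist_force: [0.9, 1.8, -1.1]
opening: 0.0153
grip_force: 58.7
(array([ 75.6594,  -0.3176, 105.6604]), np.float64(19.982994241761755), array([ 0.8749,  1.7786, -1.1234]))
lid 0.8769763786815301 814
0.92 [-0.015, 0.0, -0.006, 0.001, -0.0, -0.004]
1.04 [-0.032, 0.0, -0.01, 0.001, -0.0, -0.004]
1.16 [-0.049, 0.0, -0.012, 0.001, -0.0, -0.004]
1.28 [-0.066, 0.0, -0.012, 0.001, -0.0, -0.004]
1.4 [-0.083, 0.0, -0.01, 0.001, -0.0, -0.004]
1.52 [-0.1, 0.0, -0.006, 0.001, -0.0, -0.004]
1.62 [-0.113, 0.0, -0.001, 0.001, -0.0, -0.004]
1.7 [-0.123, 0.001, 0.004, 0.001, -0.0, -0.004]
1.78 [-0.133, 0.001, 0.009, 0.001, -0.0, -0.004]
1.82 [-0.138, 0.001, 0.012, 0.001, -0.0, -0.004]
```

```bash
python3 -m jog '[[-0.015,0,-0.006,0,0,-0.004,-1],[-0.032,0,-0.010,0,0,-0.004,-1],[-0.049,0,-0.012,0,0,-0.004,-1],[-0.066,0,-0.012,0,0,-0.004,-1],[-0.083,0,-0.010,0,0,-0.004,-1],[-0.100,0,-0.006,0,0,-0.004,-1],[-0.113,0,-0.001,0,0,-0.004,-1],[-0.123,0,0.004,0,0,-0.004,-1],[-0.133,0,0.009,0,0,-0.004,-1],[-0.133,0,0.009,0,0,-0.004,-1]]'
python3 - <<'E'
from h import *
print(tiprel());a,n,im=lidang();print("lid",a,n);cv2.imwrite("pics/scene4.png",im)
E
```

```text
t: 11.32
ee_pos: [0.5694, -0.1539, 0.195]
tcp_rot: [[-0.196, 0.978, 0.071], [0.919, 0.209, -0.336], [-0.343, -0.0, -0.939]]
wrist_force: [-0.2, 0.7, -0.3]
opening: 0.0149
grip_force: 58.7
(array([203.6187,  -0.4641, 141.8232]), np.float64(20.064333660080358), array([-0.2094,  0.6595, -0.2994]))
lid 1.9227645433752807 330
```

The lid lies on its stop (1.92 rad). Back above the rest, and check how the spatula now sits in the hand.

Run:
```python
from h import *
print(delta([.5102,.224,.15],Rt(-68.1,0)), delta([.5102,.224,.22],Rt(-68.1,0)))
```

```text
[ 0.3738  0.021  -0.0885 -0.0304  0.3492 -0.17  ] [ 0.3497  0.021  -0.1542 -0.0304  0.3492 -0.17  ]
```

```bash
python3 -m jog '[[0.03,0,-0.03,0,0,0,-1],[0.08,0,-0.06,0,0.02,0,-1],[0.14,0.01,-0.09,-0.005,0.08,-0.03,-1],[0.35,0.021,-0.154,-0.0304,0.349,-0.17,-1],[0.35,0.021,-0.154,-0.0304,0.349,-0.17,-1],[0.35,0.021,-0.154,-0.0304,0.349,-0.17,-1],[0.35,0.021,-0.154,-0.0304,0.349,-0.17,-1],[0.35,0.021,-0.154,-0.0304,0.349,-0.17,-1],[0.35,0.021,-0.154,-0.0304,0.349,-0.17,-1]]'
python3 - <<'E'
from h import *
p=pose();im,d=env.grab_frame("wrist");print(*p)
T=(cloud("wrist",d,p)-p[0])@p[1];i=im.astype(int)
m=((i[...,1]-np.maximum(i[...,0],i[...,2]))>15);m[:,:295]=0;m[:,350:]=0
cs=[]
for r in np.arange(120,340,10):
    c=np.where(m[r])[0]
    if len(c)>6:
        q=T[r,int(c.mean())];cs.append([*q,c.min(),c.max()])
cs=np.array(cs);k=np.abs(cs[:,2]+.027)<.006
print(cs[::3]);print("pitch slope",np.polyfit(cs[k,0],cs[k,2],1),"yaw slope",np.polyfit(cs[k,0],cs[k,1],1))
r=np.where(m[:,322])[0];print("rear",r[:3],T[r[1],322]);print("lid",lidang()[:2])
print("to place-hover",delta([.5102,.224,.06],Rt(-68.1,0)))
E
```

```text
t: 12.5
ee_pos: [0.5098, 0.2244, 0.2198]
tcp_rot: [[-0.374, 0.927, 0.0], [0.927, 0.374, -0.001], [-0.001, -0.0, -1.0]]
wrist_force: [-0.2, 0.1, -1.0]
opening: 0.0151
grip_force: 58.7
[0.5098 0.2244 0.2198] [[-0.3745  0.9272  0.0001]
 [ 0.9272  0.3745 -0.0007]
 [-0.0007 -0.0001 -1.    ]]
[[  0.0714   0.0004  -0.0266 304.     341.    ]
 [  0.0601   0.0004  -0.0273 303.     341.    ]
 [  0.0483   0.0004  -0.0272 304.     341.    ]
 [  0.0356   0.0004  -0.0266 304.     340.    ]
 [  0.0224   0.0003  -0.0271 305.     340.    ]
 [  0.0077   0.0008  -0.0273 309.     338.    ]
 [ -0.0091   0.0008  -0.0272 309.     337.    ]
 [ -0.0289   0.0003  -0.0269 309.     336.    ]]
pitch slope [-0.0009 -0.0271] yaw slope [-0.0073  0.0008]
rear [113 114 115] [ 0.0735  0.0004 -0.0242]
lid (np.float64(1.918610064825574), np.int64(249))
to place-hover [ 0.0004  0.0002  0.1599  0.0001  0.0006 -0.    ]
```

No slip in the hand. Laying it back at the grasp pose.

```bash
python3 -m jog '[[0.0004,0,0.06,0,0,0,-1],[0.0004,0,0.11,0,0,0,-1],[0.0004,0,0.15,0,0,0,-1],[0.0004,0,0.172,0,0,0,-1],[0.0004,0,0.184,0,0,0,-1],[0.0004,0,0.192,0,0,0,-1],[0.0004,0,0.1945,0,0,0,-1],[0.0004,0,0.1945,0,0,0,-1]]'
```

```text
t: 13.6
ee_pos: [0.5104, 0.2247, 0.0259]
tcp_rot: [[-0.373, 0.928, 0.001], [0.928, 0.373, -0.0], [-0.0, 0.001, -1.0]]
wrist_force: [-0.1, 0.4, -1.3]
opening: 0.0147
grip_force: 58.8
```

```bash
python3 -m jog '[[0,0,0.001,0,0,0,-1],[0,0,0.001,0,0,0,-1],[0,0,0.001,0,0,0,-0.6],[0,0,0.001,0,0,0,-0.4],[0,0,0.001,0,0,0,0],[0,0,0.001,0,0,0,0],[0,0,0.001,0,0,0,0]]' && python3 -m jog '[[0,0,-0.02,0,0,0,0],[0,0,-0.06,0,0,0,0],[0.01,0,-0.11,0,0,0,0],[0.014,0,-0.147,0,0,0,0],[0.014,0,-0.147,0,0,0,0]]'
python3 - <<'E'
from h import *
p=pose();im,d=env.grab_frame("wrist");print(*p);P=cloud("wrist",d,p)
i=im.astype(int);m=((i[...,1]-np.maximum(i[...,0],i[...,2]))>15);m[:,:300]=0;m[:,345:]=0;m[:105]=0;m[260:]=0
q=np.argwhere(m)[:,::-1];a=q.min(0),q.max(0);print(a)
rows=np.arange(a[0][1]+4,a[1][1]-3);w=[(np.where(m[r])[0].min()+np.where(m[r])[0].max())/2 for r in rows]
C=onz("wrist",np.c_[w,rows],.052,p)[:,:2];vx,vy,x,y=cv2.fitLine(C.astype(np.float32),cv2.DIST_HUBER,0,.001,.001).ravel()
e=onz("wrist",[[323,a[0][1]-.5],[323,a[1][1]+.5]],.052,p)[:,:2];print("yaw",np.degrees(np.arctan2(vy,vx)),"centre",e.mean(0),"len",np.linalg.norm(e[0]-e[1]))
zz=P[q[:,1],q[:,0]];k=~np.isnan(zz[:,0]);print("z",np.nanmedian(zz[:,2]),"slope",np.polyfit(zz[k,1],zz[k,2],1))
A,n,im2=lidang();print("lid",A,n)
o=np.zeros((400,800,3),np.uint8);o[:,:400]=im[20:400,130:510][:380].repeat(1,0).copy() if False else cv2.resize(im[60:340,180:460],(400,400));o[:,400:]=cv2.resize(im2[130:310,220:400],(400,400))
cv2.imwrite("pics/final.png",o)
E
```

```text
t: 14.48
ee_pos: [0.5101, 0.2246, 0.0243]
tcp_rot: [[-0.373, 0.928, 0.0], [0.928, 0.373, -0.0], [-0.0, 0.0, -1.0]]
wrist_force: [0.4, 0.3, 0.2]
opening: 0.0427
grip_force: 0.0
t: 15.1
ee_pos: [0.5063, 0.2386, 0.1742]
tcp_rot: [[-0.374, 0.927, 0.005], [0.928, 0.374, 0.002], [-0.0, 0.005, -1.0]]
wrist_force: [0.1, 0.3, -0.2]
opening: 0.0427
grip_force: 0.0
[0.5063 0.2386 0.1742] [[-0.3738  0.9275  0.0051]
 [ 0.9275  0.3738  0.0016]
 [-0.0004  0.0054 -1.    ]]
(array([311, 120]), array([328, 244]))
yaw -68.16577 centre [0.508  0.2399] len 0.11783964453387649
z 0.05150408170516102 slope [-0.0041  0.0523]
lid 1.9184805742254243 252
```

View pics/final.png

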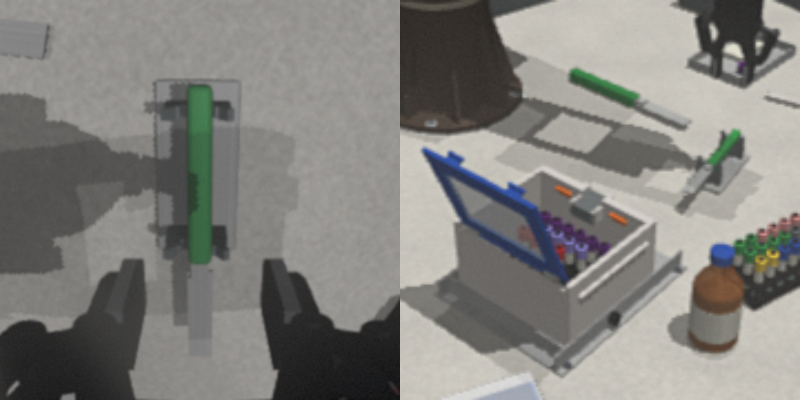

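The picture shows the spatula in its rest as before (handle top z 0.0515, level, yaw -68.2°), the lid open on its stop, and the tubes standing. Handing in.

```bash
python3 -c "
from bench import env
print(env.hand_in())"
```

```text
the job is handed in; nothing more can be done
None
```

I levered the lid out with the spatula and swung it back onto its stop (1.92 rad), laid the spatula back level in its rest to within about 1 mm and 0.1°, and handed the job in at about 15 s.

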